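# Level the model stage on the dental laboratory bench

### The job

The levelling stage that carries the stone cast is out of level both ways. Turn its two winged foot screws, one after the other, until in each of its two tube vials the bubble lies between the two black lines, then let go.

Things in the scene. Friction and masses are not known exactly. Their poses are not given: they have to be found in the camera images.
- left_screw_wing (a point): Left steel foot screw: upright wing (bar) 42 long, 12 thick, 36 mm tall, on a 32 mm wide collar whose top is 22 mm below this point. Point: on the vertical screw axis, 14 mm below the wing's top, 88 mm above the bench (plate top 52, cast's top about 91); x along the wing, y across it, z up. It turns within 1.35 rad of level, starts within 1.2; friction 0.1 N m; it does not rise.
- right_screw_wing (a point): Right foot screw, alike in shape, point, axes, friction and range. Both screws stand at opposite corners of the 200 mm square plate, 212 mm apart; the far left corner is a fixed low domed pivot, the near right one is bare. Clockwise from above raises a screw's corner. One grasp each is enough. The base is fixed to the bench.
- left_bubble (a joint): Offset (m) of the pale 16 mm bubble along the left tube vial, + towards the left screw, 0 in the middle = level. The vial (90 x 22 mm, yellow-green window) lies along the left edge of the plate, from the left screw towards the pivot; black lines cross it 15 mm either side of the middle. Turning the left screw clockwise (from above) moves it +20 mm per rad at once; the right screw does not.
- right_bubble (a joint): Offset (m) of the bubble along the right tube vial, the same kind, which lies along the far edge of the plate, from the right screw towards the pivot; + towards the right screw, 0 = level. Turning the right screw clockwise (from above) moves it +20 mm per rad at once; the left screw does not. Each bubble starts 12 to 24 mm off the middle.

How it is judged:
By the outcome, as a careful person would: the job done as asked, in the order asked, and still so for the second after the job is handed in, with the robot touching nothing.
It also fails if it takes over 38 s, if anything falls off the work surface, if the arm or the gripper's body presses on something with over 40 N, if the wrist force passes 120 N, or if a joint passes its speed limit or range.

### The arm

A 6-joint arm with a two-finger parallel gripper is mounted at the origin on the work surface. World frame = base frame: x ahead of the robot, y to its left, z up, the work surface at z = 0. Lengths are in m, angles in rad, forces in N, time in s.
With the tool pointing down it reaches from about 0.35 to 0.875 m from the base axis. Payload 4.2 kg.
Tool frame: the origin (TCP) lies between the finger pads; the fingertips stand 19 mm ahead of it and the grasp point (between the pads) is the TCP (manip.tcp_to_tips is the distance from the TCP to the fingertips, in m); z points along the fingers, y is the line along which they close (so a half turn about z gives the same grasp; the last joint's range is limited). The gripper opens to 85 mm and grips with 20 to 120 N. Pads are 22 mm wide; open, the fingers measure 114 mm over their backs; the gripper's body (76 mm by 85 mm) begins 54 mm behind the grasp point. The pads swing forward as they close: fully open they stand 13 mm farther back than shut.
Start: joints at [-0.865, 0.385, 0.008, 0, -1.194, -0.259], TCP at [0.27, -0.564, 0.25] pointing down, gripper open.
Joint ranges: [-3.14, 3.14], [-1.21, 2.06], [-1.07, 1.41], [-3.16, 2.05], [-2.99, -0.16], [-3.1, 3.1]. Speed limits (rad/s): [2.79, 2.79, 3.14, 3.14, 3.14, 3.14].

### API

Orientations are given as a rotation vector (axis times angle).
In Python, from workcell import manip gives the robot as it stands.
- The arm moves only by the tool send_rows, never from a script. Its arguments are lists of equal length, an entry for each row: "slide": the shift along the tool's x, y, z in m, a list of three; "turn": the turn, a rotation vector about the tool's x, y, z in rad, a list of three; "hand": the closure, from 0 (fully open) to 1 (shut). In form: {"slide": [[tx, ty, tz], ...], "turn": [[rx, ry, rz], ...], "hand": [hand, ...]}. A call has 1 to 12 rows; each row shifts and turns the commanded pose from where the row before left it, along the tool's axes as they then stand; what a row does not reach is not made up. A row lasts 1/10 s, in which the tool goes at most 50 mm and 8.59 degrees, less where a joint would pass 70% of its speed; a pose out of reach is approached as far as the arm can. A call with a gripper value outside its range is refused whole. The fingers move at their own pace and stop on an object; "grip_force" is the grip in N (left out, the last holds). Time passes only in rows, so rows that do not move let the fingers close. It gives the time, the measured TCP pose, the force, the opening and the grip force at its end, in the units of the state.
- manip.read_state(): the state, without advancing time (a new reading comes with each control period).
- manip.read_camera(name): name is "scene" or "top" or "wrist"; returns a dict with "image" (400x640x3 uint8, red, green, blue), "fx", "fy", "cx", "cy" (pixels), "dist" ([k1, k2, p1, p2, k3] as OpenCV has them; the pictures are not rectified), "extrinsics" (4x4, takes a point from camera to world coordinates). Camera axes: x right, y up, looking along -z (the intrinsics and any distortion apply to the point x, -y, -z); pixel columns grow to the right and rows downward; lengths in m; the calibration is good to about 2 mm. A picture is of the moment at which its call begins. There is no depth.
- manip.close_job(): hands the job in; it is judged then, once.
The state is a dict: "t": time; "q": joint angles; "joint_velocities": joint speeds; "tau": joint torques, N m; "tool_pos": TCP position; "tcp_rot": TCP orientation; "wrist_force": force on the tool from outside, world axes, zero at the start; "wrist_torque": the same for the moment, N m; "gripper_width": opening from 0.0 (shut) to 1.0 (fully open); "grasp_force": force on a finger pad.
Only numpy, scipy, OpenCV 4.12 (cv2) and the standard library are available. Lean on these libraries where they do the work, as an engineer would, in place of code of your own. Each camera call takes 0.05 s, during which the arm holds its last target. There are 200 camera calls.

## Working session

There is one attempt and no reset: what is moved stays moved. The work goes in short steps, Python scripts to look and compute and a tool call to move; the robot and the scene stay as the last step left them, time stands still between calls to the robot, and variables do not carry over. Pictures are saved under pics/ and viewed, at most 10 in all, crops included, and the job is handed in when it is done.

Besides the shell and the picture viewer there is one more tool, called after "Request:" as name(argument=value, ...) on one line, values as JSON. send_rows: Moves the arm, as the interface text tells. Its arguments: {"type":"object","properties":{"slide":{"type":"array","items":{"type":"array","items":{"type":"number"}}},"turn":{"type":"array","items":{"type":"array","items":{"type":"number"}}},"hand":{"type":"array","items":{"type":"number"}},"grip_force":{"type":"number"}},"required":["slide","turn","hand"]}

```bash
mkdir -p pics; ls; python3 - <<'E'
from workcell import manip
import cv2
s=manip.read_state();print(s)
for n in ["top","scene"]:
    c=manip.read_camera(n);cv2.imwrite(f"pics/{n}0.png",c["image"][:,:,::-1]);print(n,c["fx"],c["cx"],c["cy"],c["dist"],c["extrinsics"])
E
```

```text
pics
{'t': 0.0, 'q': array([-8.65427581e-01,  3.85584307e-01,  6.65177294e-03, -4.85270328e-04,
       -1.19399680e+00, -2.58612195e-01]), 'joint_velocities': array([ 0.00172031,  0.00104993, -0.00064236,  0.00052488, -0.00068526,
       -0.00100436]), 'tau': array([ 4.05902229e-04, -3.92286873e+01,  1.88401079e+01,  4.18604985e+00,
       -4.71184889e-03, -2.16430522e-05]), 'tool_pos': array([ 0.2698248 , -0.56317011,  0.24921697]), 'tcp_rot': array([ 0.69553694, -3.06302479, -0.00329661]), 'wrist_force': array([0.01463427, 0.17364108, 0.25130983]), 'wrist_torque': array([ 0.03262073, -0.0414927 ,  0.02727814]), 'grasp_force': 0.0, 'gripper_width': 1.0015034965131262}
top 449.2124793276162 319.97465396720196 198.52711467776783 [-0.08138121  0.          0.          0.          0.        ] [[ 0.01582655  0.98284974 -0.18372782  0.43771837]
 [-0.9998691   0.01493919 -0.00621299  0.02797581]
 [-0.00336169  0.1838021   0.98295752  0.81618177]
 [ 0.          0.          0.          1.        ]]
scene 457.0436184929623 318.5080506531057 197.18349247430177 [-0.11346911  0.          0.          0.          0.        ] [[ 0.33343817 -0.78775084  0.51794556  0.96426385]
 [ 0.942706    0.28509022 -0.17328868 -0.11665512]
 [-0.01115292  0.54605145  0.8376774   0.72270972]
 [ 0.          0.          0.          1.        ]]
```

View pics/top0.png

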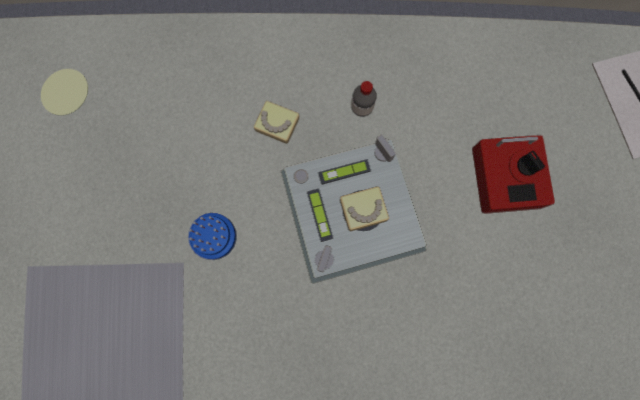

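View pics/scene0.png

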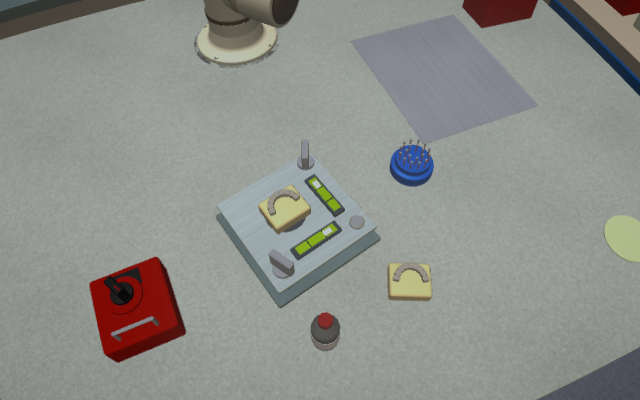

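The top view shows the left screw at about (325,258), the right screw at (385,150) and the pivot at (301,177). The left bubble is towards its screw (+, turn CCW). The right bubble is towards the pivot (−, turn CW). The scene view agrees, with wings at (305,155) left and (282,263) right.

```bash
cat > h.py <<'E'
import numpy as np,cv2
from workcell import manip
def ray(c,uv):
    K=np.array([[c["fx"],0,c["cx"]],[0,c["fy"],c["cy"]],[0,0,1]])
    p=cv2.undistortPoints(np.array(uv,float).reshape(-1,1,2),K,np.array(c["dist"]))[:,0]
    E=np.array(c["extrinsics"]); d=np.c_[p[:,0],-p[:,1],-np.ones(len(p))]@E[:3,:3].T
    return E[:3,3],d
def onz(c,uv,z):
    o,d=ray(c,uv); return o+d*((z-o[2])/d[:,2])[:,None]
def proj(c,P):
    E=np.array(c["extrinsics"]); q=(np.atleast_2d(P)-E[:3,3])@E[:3,:3]
    K=np.array([[c["fx"],0,c["cx"]],[0,c["fy"],c["cy"]],[0,0,1]])
    return cv2.projectPoints((q*[1,-1,-1]).reshape(-1,1,3),np.zeros(3),np.zeros(3),K,np.array(c["dist"]))[0][:,0]
def bubbles(c):
    im=c["image"];h=cv2.cvtColor(im,cv2.COLOR_RGB2HSV)
    m=cv2.inRange(h,(30,150,90),(45,255,255))
    return m
E
python3 - <<'E'
from h import *
t=manip.read_camera("top");s=manip.read_camera("scene")
def tile(c,u,v): 
    return cv2.resize(c["image"][v:v+50,u:u+66],(400,300),interpolation=cv2.INTER_CUBIC)
a=np.vstack([np.hstack([tile(t,295,225),tile(t,350,125)]),np.hstack([tile(s,272,130),tile(s,250,235)])])
cv2.imwrite("pics/tiles.png",a[:,:,::-1])
for p in [(325,258),(385,150),(301,177)]: print(onz(t,[p],.07))
E
```

```text
[[0.4774171  0.02281338 0.07      ]]
[[ 0.66422331 -0.07834532  0.07      ]]
[[0.61405455 0.06565052 0.07      ]]
```

View pics/tiles.png

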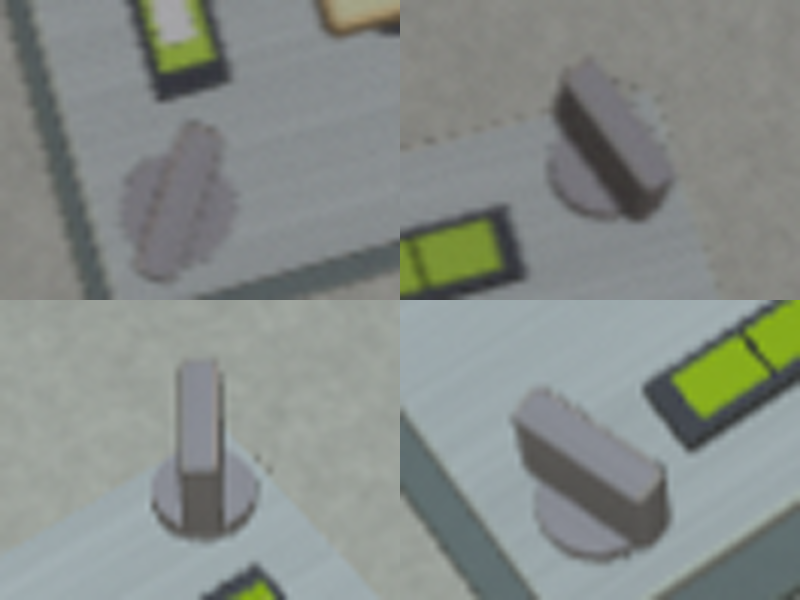

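The tiles show both wing top faces clearly. Converted to pixels, the top-view ends are: left (328.5,246)-(320.9,270.8), right (378.7,137.3)-(393.1,155.2). In the scene view: left (304.7,139.8)-(305,158.5), right (270.8,252.3)-(291.6,265.3).

```bash
cat >> h.py <<'E'
def meas(c,ends_guess):
    # window contours from green mask; bubble = pale pixels in the window hull
    im=c["image"];h=cv2.cvtColor(im,cv2.COLOR_RGB2HSV)
    g=cv2.inRange(h,(28,120,60),(48,255,255))
    out=[]
    for zc,tow in ends_guess:   # vial centre (3d), unit vector toward the screw
        uv=proj(c,zc)[0]
        R=np.array([proj(c,zc+tow*d)[0] for d in (-.045,.045)])
        mk=np.zeros(g.shape,np.uint8);cv2.line(mk,*[tuple(int(round(v)) for v in r) for r in R],255,9)
        ys,xs=np.nonzero(g&mk)
        hull=cv2.convexHull(np.c_[xs,ys].astype(np.int32)); hm=np.zeros(g.shape,np.uint8);cv2.fillPoly(hm,[hull],255)
        w=((im.min(2)>110)&(hm>0))
        def s(x,y): return (onz(c,np.c_[x,y],zc[2])-zc)@tow
        sg=s(xs,ys); mid=(sg.min()+sg.max())/2
        yb,xb=np.nonzero(w); sb=s(xb,yb)-mid
        out.append((round(sg.max()-sg.min(),4),len(xb),np.round([sb.mean(),sb.min(),sb.max()],4)))
    return out
E
python3 - <<'E'
from h import *
t=manip.read_camera("top");s=manip.read_camera("scene")
W={'L':([(328.5,246),(320.9,270.8)],[(304.7,139.8),(305,158.5)]),'R':([(378.7,137.3),(393.1,155.2)],[(270.8,252.3),(291.6,265.3)])}
C={}
for k,(a,b) in W.items():
    for c,e in((t,a),(s,b)):
        P=onz(c,e,.102);d=P[1]-P[0];print(k,P.mean(0).round(4),np.hypot(*d[:2]).round(4),np.arctan2(d[1],d[0]).round(3))
    # triangulate midpoints
    o1,d1=ray(t,[np.mean(a,0)]);o2,d2=ray(s,[np.mean(b,0)])
    x=np.linalg.lstsq(np.c_[d1[0],-d2[0]],o2-o1,rcond=None)[0];p,q=o1+d1[0]*x[0],o2+d2[0]*x[1]
    print(' tri',((p+q)/2).round(4),'gap',np.linalg.norm(p-q).round(4));C[k]=(p+q)/2
print(np.linalg.norm((C['L']-C['R'])[:2]))
pv=onz(t,[(301,177)],.055)[0];print('pivot',pv,onz(s,[(357,222)],.055))
vs=[]
for k in'LR':
    c=C[k].copy();c[2]=.06;pv[2]=.06;u=(c-pv)/np.linalg.norm(c-pv);vs.append(((c+pv)/2,u))
print(vs)
print(meas(t,vs));print(meas(s,vs))
E
```

```text
L [0.4752 0.0235 0.102 ] 0.0408 2.857
L [0.4778 0.0228 0.102 ] 0.0419 -0.311
 tri [0.4753 0.0235 0.0984] gap 0.0
R [ 0.6611 -0.0753  0.102 ] 0.0385 -2.485
R [ 0.6651 -0.0775  0.102 ] 0.0386 0.641
 tri [ 0.6626 -0.0766  0.0964] gap 0.0009
0.21243581403854853
pivot [0.61759932 0.06640787 0.055     ] [[0.62052077 0.06580642 0.055     ]]
[(array([0.54643505, 0.04494939, 0.06      ]), array([-0.95742099, -0.28869544,  0.        ])), (array([ 0.6401194 , -0.00510545,  0.06      ]), array([ 0.3003663 , -0.95382393,  0.        ]))]
[(np.float64(0.0756), 13, array([0.0231, 0.0163, 0.0292])), (np.float64(0.0751), 22, array([-0.0227, -0.0304, -0.0144]))]
[(np.float64(0.0759), 14, array([0.0238, 0.0159, 0.0316])), (np.float64(0.0757), 20, array([-0.0221, -0.0291, -0.0152]))]
```

Request:
send_rows(slide=[[0, 0, 0], [0, 0, 0], [0, 0, 0], [0, 0, 0], [0, 0, 0], [-0.0017, 0.0415, 0], [-0.0017, 0.0415, 0], [-0.0017, 0.0415, 0], [-0.0017, 0.0415, 0], [-0.0017, 0.0415, 0], [-0.0017, 0.0415, 0], [-0.0017, 0.0415, 0]], turn=[[0, 0, 0.149], [0, 0, 0.149], [0, 0, 0.149], [0, 0, 0.149], [0, 0, 0.149], [0, 0, 0], [0, 0, 0], [0, 0, 0], [0, 0, 0], [0, 0, 0], [0, 0, 0], [0, 0, 0]], hand=[0, 0, 0, 0, 0, 0, 0, 0, 0, 0, 0, 0])

```text
t: 1.5
tool_pos: [0.367, -0.2879, 0.2505]
tcp_rot: [0.467, 3.106, -0.0]
wrist_force: [0.6, 1.3, 0.4]
gripper_width: 0.999
grasp_force: 0.0
```

Request:
send_rows(slide=[[-0.0017, 0.0415, 0], [-0.0017, 0.0415, 0], [-0.0017, 0.0415, 0], [-0.0017, 0.0415, 0], [-0.0017, 0.0415, 0], [-0.0017, 0.0415, 0], [-0.0017, 0.0415, 0], [-0.0017, 0.0415, 0], [0, 0, 0], [0, 0, 0], [0, 0, 0]], turn=[[0, 0, 0], [0, 0, 0], [0, 0, 0], [0, 0, 0], [0, 0, 0], [0, 0, 0], [0, 0, 0], [0, 0, 0], [0, 0, 0], [0, 0, 0], [0, 0, 0]], hand=[0, 0, 0, 0, 0, 0, 0, 0, 0.3, 0.3, 0.3])

```text
t: 2.6
tool_pos: [0.4769, 0.0234, 0.2502]
tcp_rot: [-0.467, -3.106, 0.0]
wrist_force: [-0.5, -0.2, -1.6]
gripper_width: 0.699
grasp_force: 0.0
```

```bash
cat >> h.py <<'E'
from scipy.spatial.transform import Rotation as Ro
def togo(target,head):
    s=manip.read_state();R=Ro.from_rotvec(s["tcp_rot"]).as_matrix()
    h=np.arctan2(R[1,0],R[0,0]); d=(head-h+np.pi/2)%np.pi-np.pi/2
    print('t',s['t'],'pos',s['tool_pos'].round(4),'z',R[:,2].round(3),'q1,q6',s['q'][[0,5]].round(3),'width',round(s['gripper_width'],3),'Fw',s['wrist_force'].round(1))
    print('slide',(R.T@(np.array(target)-s['tool_pos'])).round(4),'turn z',(-d).round(4))
LW=(.4765,.0232,.09,);RW=(.663,-.0765,.09)
E
python3 - <<'E'
from h import *
togo(LW,-.305)
c=manip.read_camera("wrist");cv2.imwrite("pics/w1.png",c["image"][:,:,::-1])
print(proj(c,[[.4765,.0232,.102],[.4765+.021*np.cos(.305),.0232-.021*np.sin(.305),.102]]))
E
```

```text
t 2.6 pos [0.4769 0.0234 0.2502] z [-0.001 -0.    -1.   ] q1,q6 [ 0.39 -2.26] width 0.699 Fw [-0.5 -0.2 -1.6]
slide [ 0.0002 -0.0003  0.1602] turn z 0.0063
[[314.74027992 191.75827546]
 [314.56843261 214.99246519]]
```

View pics/w1.png

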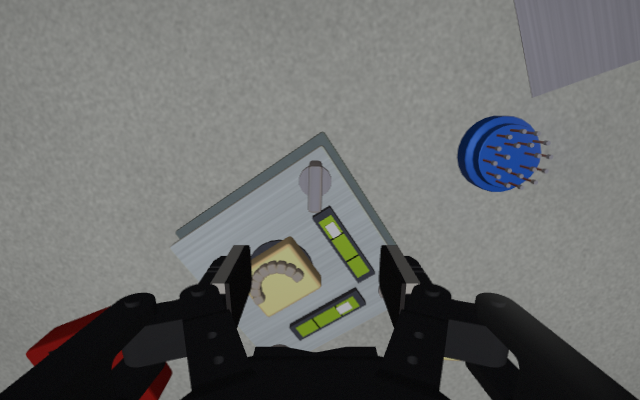

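The wrist view shows the left wing upright in the image at about (315,188), and its projection falls at (315,192). It is aligned with the fingers, so I descend.

Request:
send_rows(slide=[[0, 0, 0.025], [0, 0, 0.025], [0, 0, 0.025], [0, 0, 0.025], [0, 0, 0.02], [0, 0, 0.02], [0, 0, 0.01], [0, 0, 0.008], [0, 0, 0], [0, 0, 0]], turn=[[0, 0, 0.006], [0, 0, 0], [0, 0, 0], [0, 0, 0], [0, 0, 0], [0, 0, 0], [0, 0, 0], [0, 0, 0], [0, 0, 0], [0, 0, 0]], hand=[0.3, 0.3, 0.3, 0.3, 0.3, 0.3, 0.3, 0.3, 0.3, 0.3])

```text
t: 3.65
tool_pos: [0.4778, 0.0239, 0.0929]
tcp_rot: [0.476, 3.104, 0.001]
wrist_force: [1.1, -0.6, 0.1]
gripper_width: 0.7
grasp_force: 0.0
```

Request:
send_rows(slide=[[0, 0, 0], [0, 0, 0], [0, 0, 0], [0, 0, 0], [0, 0, 0], [0, 0, 0], [0, 0, 0], [0, 0, 0]], turn=[[0, 0, 0], [0, 0, 0], [0, 0, 0], [0, 0, 0], [0, 0, 0], [0, 0, 0], [0, 0, 0], [0, 0, 0]], hand=[0.6, 0.8, 1, 1, 1, 1, 1, 1], grip_force=40)

```text
t: 4.45
tool_pos: [0.4773, 0.0233, 0.0929]
tcp_rot: [0.475, 3.105, -0.002]
wrist_force: [0.0, -5.6, 4.4]
gripper_width: 0.131
grasp_force: 43.2
```

```bash
python3 - <<'E'
from h import *
togo(LW,-.305); s=manip.read_state();print(s['q'].round(3),s['grasp_force'],s['wrist_torque'])
E
```

```text
t 4.45 pos [0.4773 0.0233 0.0929] z [-0.    -0.001 -1.   ] q1,q6 [ 0.39  -2.266] width 0.131 Fw [ 0.  -5.6  4.4]
slide [ 0.0008 -0.0003  0.0029] turn z 0.0013
[ 3.900e-01  3.260e-01 -5.520e-01  1.000e-03 -6.940e-01 -2.266e+00] 43.21287453174591 [-1.39691141  0.08589057  0.07412206]
```

Request:
send_rows(slide=[[0, 0, 0], [0, 0, 0], [0, 0, 0], [0, 0, 0], [0, 0, 0], [0, 0, 0], [0, 0, 0], [0, 0, 0], [0, 0, 0], [0, 0, 0], [0, 0, 0], [0, 0, 0]], turn=[[0, 0, -0.1], [0, 0, -0.1], [0, 0, -0.1], [0, 0, -0.1], [0, 0, -0.1], [0, 0, -0.1], [0, 0, -0.1], [0, 0, -0.1], [0, 0, -0.1], [0, 0, -0.1], [0, 0, -0.1], [0, 0, -0.07]], hand=[1, 1, 1, 1, 1, 1, 1, 1, 1, 1, 1, 1])

```text
t: 5.65
tool_pos: [0.4766, 0.026, 0.0929]
tcp_rot: [-1.321, 2.85, 0.005]
wrist_force: [-6.6, 11.2, 9.6]
gripper_width: 0.136
grasp_force: 43.8
```

Request:
send_rows(slide=[[0, 0, 0], [0, 0, 0], [0, 0, 0]], turn=[[0, 0, 0], [0, 0, 0], [0, 0, 0]], hand=[1, 1, 1])

```text
t: 5.95
tool_pos: [0.4765, 0.026, 0.0929]
tcp_rot: [-1.318, 2.851, 0.004]
wrist_force: [-7.1, 10.7, 9.5]
gripper_width: 0.132
grasp_force: 43.7
```

```bash
cat >> h.py <<'E'
VS=[(np.array([0.5464,0.0449,.06]),np.array([-.9574,-.2887,0])),(np.array([.6401,-.0051,.06]),np.array([.3004,-.9538,0]))]
E
python3 - <<'E'
from h import *
togo(LW,.865)
for n in("scene","top"):
    c=manip.read_camera(n)
    try: print(n,meas(c,VS))
    except Exception as e: print(n,e)
    if n=="scene": cv2.imwrite("pics/s1.png",cv2.resize(c["image"][100:300,180:420],None,fx=2.5,fy=2.5)[:,:,::-1])
E
```

```text
t 5.95 pos [0.4765 0.026  0.0929] z [-0.001  0.003 -1.   ] q1,q6 [ 0.394 -1.096] width 0.132 Fw [-7.1 10.7  9.5]
slide [ 0.0022 -0.0018  0.0029] turn z 0.001
scene [(np.float64(0.0752), 9, array([-0.0016, -0.0073,  0.0052])), (np.float64(0.0757), 17, array([-0.022 , -0.0289, -0.0152]))]
top OpenCV(4.12.0) /io/opencv/modules/imgproc/src/drawing.cpp:2426: error: (-215:Assertion failed) p.checkVector(2, CV_32S) > 0 in function 'fillPoly'
```

View pics/s1.png

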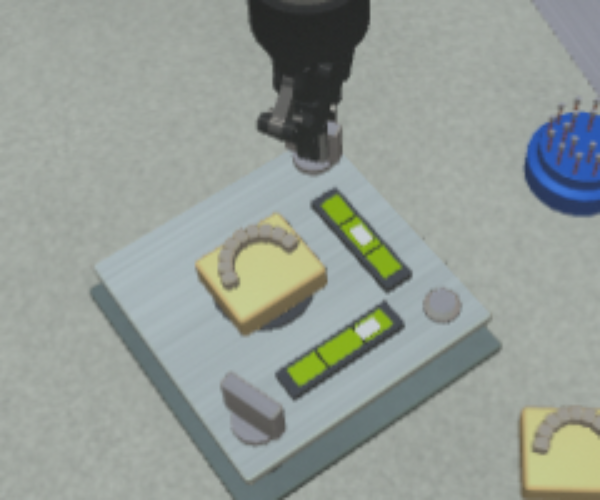

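The left bubble sits between its lines at (360,235), about −1.6 mm off the middle. I let go and lift.

Request:
send_rows(slide=[[0, 0, 0], [0, 0, 0], [0, 0, 0], [0, 0, 0], [0, 0, -0.01], [0, 0, -0.02], [0, 0, -0.03], [0, 0, -0.03], [0, 0, -0.03], [0, 0, -0.03], [0, 0, 0], [0, 0, 0]], turn=[[0, 0, 0], [0, 0, 0], [0, 0, 0], [0, 0, 0], [0, 0, 0], [0, 0, 0], [0, 0, 0], [0, 0, 0], [0, 0, 0], [0, 0, 0], [0, 0, 0.11], [0, 0, 0.11]], hand=[0.7, 0.5, 0.3, 0.3, 0.3, 0.3, 0.3, 0.3, 0.3, 0.3, 0.3, 0.3])

```text
t: 7.25
tool_pos: [0.4777, 0.0239, 0.2443]
tcp_rot: [-0.988, 2.978, 0.0]
wrist_force: [0.5, 0.0, -1.1]
gripper_width: 0.699
grasp_force: 0.0
```

```bash
python3 - <<'E'
from h import *
togo(RW,.645); c=manip.read_camera("scene"); print(meas(c,VS))
E
```

```text
t 7.25 pos [0.4777 0.0239 0.2443] z [ 0.003  0.001 -1.   ] q1,q6 [ 0.391 -1.32 ] width 0.699 Fw [ 0.5  0.  -1.1]
slide [-0.0879 -0.1912  0.1548] turn z -0.0041
[(np.float64(0.0752), 9, array([-0.0016, -0.0073,  0.0052])), (np.float64(0.0757), 17, array([-0.022 , -0.0289, -0.0152]))]
```

Request:
send_rows(slide=[[-0.0147, -0.0319, 0], [-0.0147, -0.0319, 0], [-0.0147, -0.0319, 0], [-0.0147, -0.0319, 0], [-0.0147, -0.0319, 0], [-0.0147, -0.0319, 0], [0, 0, 0], [0, 0, 0]], turn=[[0, 0, 0], [0, 0, 0], [0, 0, 0], [0, 0, 0], [0, 0, 0], [0, 0, 0], [0, 0, 0], [0, 0, 0]], hand=[0.3, 0.3, 0.3, 0.3, 0.3, 0.3, 0.3, 0.3])

```text
t: 8.1
tool_pos: [0.6628, -0.0764, 0.2414]
tcp_rot: [0.996, -2.978, -0.001]
wrist_force: [-0.3, 0.2, 0.6]
gripper_width: 0.703
grasp_force: 0.0
```

```bash
python3 - <<'E'
from h import *
togo(RW,.645)
c=manip.read_camera("wrist");cv2.imwrite("pics/w2.png",c["image"][:,:,::-1])
u=np.array([np.cos(.645),np.sin(.645),0])*.021;p=np.array([.663,-.0765,.102])
print(proj(c,[p,p+u,p-u]))
E
```

```text
t 8.1 pos [ 0.6628 -0.0764  0.2414] z [-0.002  0.    -1.   ] q1,q6 [ 0.127 -1.052] width 0.703 Fw [-0.3  0.2  0.6]
slide [-0.0003 -0.0004  0.1514] turn z 0.0008
[[315.32248172 195.49936511]
 [315.26969091 219.35762893]
 [315.37737969 170.63220534]]
```

View pics/w2.png

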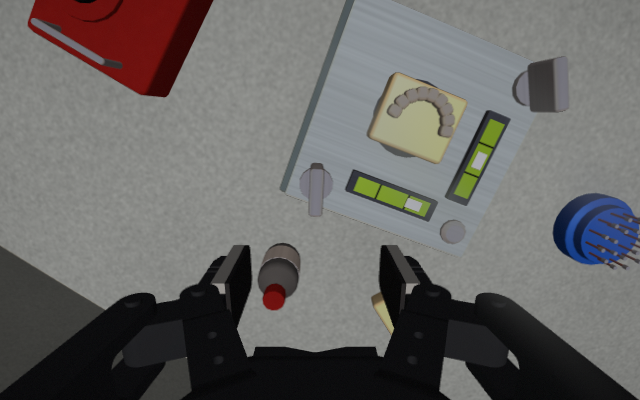

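The wrist view shows the right wing upright at about (316,190), in line with the fingers. The left bubble is still centred, at (479,160). The bottle at (280,270) is close, so I check its clearance.

```bash
python3 - <<'E'
from h import *
c=manip.read_camera("top");s=manip.read_camera("scene")
o1,d1=ray(c,[(366.5,87)]);o2,d2=ray(s,[(325.5,319)])
x=np.linalg.lstsq(np.c_[d1[0],-d2[0]],o2-o1,rcond=None)[0];p,q=o1+d1[0]*x[0],o2+d2[0]*x[1];print(p,q,np.linalg.norm(((p+q)/2)[:2]-[.663,-.0765]))
E
```

```text
[ 0.77111475 -0.04494276  0.09081815] [ 0.77102095 -0.04527909  0.09080884] 0.11253414540726331
```

Request:
send_rows(slide=[[0, 0, 0.025], [0, 0, 0.025], [0, 0, 0.025], [0, 0, 0.025], [0, 0, 0.02], [0, 0, 0.015], [0, 0, 0.009], [0, 0, 0.005], [0, 0, 0], [0, 0, 0]], turn=[[0, 0, 0], [0, 0, 0], [0, 0, 0], [0, 0, 0], [0, 0, 0], [0, 0, 0], [0, 0, 0], [0, 0, 0], [0, 0, 0], [0, 0, 0]], hand=[0.3, 0.3, 0.3, 0.3, 0.3, 0.3, 0.3, 0.3, 0.3, 0.3])

```text
t: 9.25
tool_pos: [0.6634, -0.0757, 0.0944]
tcp_rot: [-0.997, 2.977, -0.001]
wrist_force: [-1.1, 0.5, -1.0]
gripper_width: 0.7
grasp_force: 0.0
```

Request:
send_rows(slide=[[0, 0, 0], [0, 0, 0], [0, 0, 0], [0, 0, 0], [0, 0, 0], [0, 0, 0], [0, 0, 0], [0, 0, 0]], turn=[[0, 0, 0], [0, 0, 0], [0, 0, 0], [0, 0, 0], [0, 0, 0], [0, 0, 0], [0, 0, 0], [0, 0, 0]], hand=[0.6, 0.8, 1, 1, 1, 1, 1, 1], grip_force=40)

```text
t: 10.05
tool_pos: [0.6629, -0.0757, 0.0938]
tcp_rot: [-0.997, 2.979, 0.0]
wrist_force: [-3.4, 2.9, 5.4]
gripper_width: 0.133
grasp_force: 43.1
```

```bash
python3 - <<'E'
from h import *
togo(RW,.645); s=manip.read_state();print(s['q'].round(3),s['grasp_force'],s['wrist_torque'])
print(meas(manip.read_camera("scene"),VS[:1]))
E
```

```text
t 10.05 pos [ 0.6629 -0.0757  0.0938] z [ 0.  0. -1.] q1,q6 [ 0.128 -1.053] width 0.133 Fw [-3.4  2.9  5.4]
slide [ 0.0004 -0.0007  0.0038] turn z 0.0009
[ 0.128  0.589 -0.068 -0.    -0.913 -1.053] 43.07667553424835 [ 0.6803783   0.82377886 -0.04282124]
[(np.float64(0.0752), 9, array([-0.0016, -0.0073,  0.0052]))]
```

The grasp is good. Now I turn clockwise 1.11 rad, which is +z in the tool frame.

Request:
send_rows(slide=[[0, 0, 0], [0, 0, 0], [0, 0, 0], [0, 0, 0], [0, 0, 0], [0, 0, 0], [0, 0, 0], [0, 0, 0], [0, 0, 0], [0, 0, 0], [0, 0, 0], [0, 0, 0]], turn=[[0, 0, 0.1], [0, 0, 0.1], [0, 0, 0.1], [0, 0, 0.1], [0, 0, 0.1], [0, 0, 0.1], [0, 0, 0.1], [0, 0, 0.1], [0, 0, 0.1], [0, 0, 0.1], [0, 0, 0.06], [0, 0, 0.05]], hand=[1, 1, 1, 1, 1, 1, 1, 1, 1, 1, 1, 1])

```text
t: 11.3
tool_pos: [0.6631, -0.0779, 0.0938]
tcp_rot: [0.725, 3.056, -0.004]
wrist_force: [-1.2, -4.9, 3.5]
gripper_width: 0.131
grasp_force: 42.6
```

Request:
send_rows(slide=[[0, 0, 0], [0, 0, 0], [0, 0, 0]], turn=[[0, 0, 0], [0, 0, 0], [0, 0, 0]], hand=[1, 1, 1])

```text
t: 11.6
tool_pos: [0.6631, -0.0779, 0.0938]
tcp_rot: [0.723, 3.057, -0.003]
wrist_force: [-2.3, -4.3, 3.7]
gripper_width: 0.132
grasp_force: 42.9
```

```bash
python3 - <<'E'
from h import *
togo(RW,-.465)
for n in("scene","wrist"):
    c=manip.read_camera(n)
    for v in VS:
        try: print(n,meas(c,[v]))
        except Exception as e: print(n,'hidden')
E
```

```text
t 11.6 pos [ 0.6631 -0.0779  0.0938] z [ 0.    -0.002 -1.   ] q1,q6 [ 0.126 -2.163] width 0.132 Fw [-2.3 -4.3  3.7]
slide [0.0007 0.0012 0.0038] turn z 0.0003
scene [(np.float64(0.0752), 9, array([-0.0016, -0.0073,  0.0052]))]
scene hidden
wrist hidden
wrist hidden
```

Request:
send_rows(slide=[[0, 0, 0], [0, 0, 0], [0, 0, 0], [0, 0, -0.01], [0, 0, -0.02], [0, 0, -0.03], [0, 0, -0.03], [0, 0, -0.03], [0, 0, -0.03], [0, 0, 0]], turn=[[0, 0, 0], [0, 0, 0], [0, 0, 0], [0, 0, 0], [0, 0, 0], [0, 0, 0], [0, 0, 0], [0, 0, 0], [0, 0, 0], [0, 0, 0]], hand=[0.7, 0.6, 0.55, 0.55, 0.55, 0.55, 0.55, 0.55, 0.55, 0.55])

```text
t: 12.7
tool_pos: [0.6654, -0.0759, 0.2501]
tcp_rot: [0.718, 3.047, 0.003]
wrist_force: [1.1, 0.5, 0.2]
gripper_width: 0.449
grasp_force: 0.0
```

```bash
python3 - <<'E'
from h import *
togo(RW,-.465)
for n in("scene","wrist"):
    c=manip.read_camera(n);cv2.imwrite(f"pics/{n}9.png",c["image"][:,:,::-1])
    for v in VS:
        try: print(n,meas(c,[v]))
        except Exception as e: print(n,'hidden')
E
```

```text
t 12.7 pos [ 0.6654 -0.0759  0.2501] z [ 0.012 -0.001 -1.   ] q1,q6 [ 0.128 -2.163] width 0.449 Fw [1.1 0.5 0.2]
slide [ 0.0036 -0.0024  0.1601] turn z 0.0019
scene [(np.float64(0.0489), 8, array([0.0112, 0.0058, 0.0183]))]
scene [(np.float64(0.0746), 14, array([-0.0006, -0.0085,  0.0073]))]
wrist hidden
wrist hidden
```

View pics/wrist9.png

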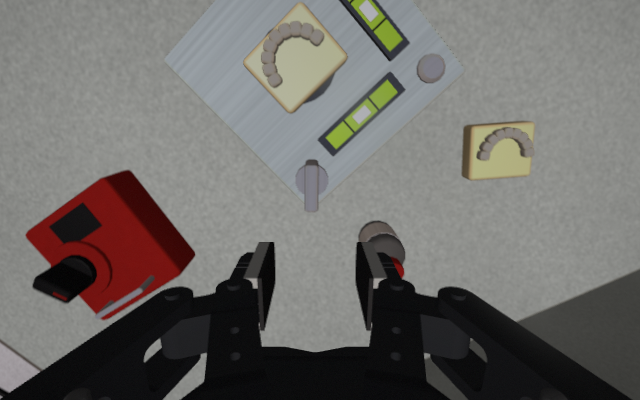

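The wrist view shows the right bubble between its lines at (362,114), measured at −0.6 mm. The left bubble is at (368,10); the arm now covers part of that vial in the scene view, but it last measured −1.6 mm in a full view. The gripper is clear, so I hand in.

```bash
python3 -c "
from workcell import manip
print(manip.close_job())"
```

```text
the job is handed in; nothing more can be done
None
```

I turned the left screw and then the right, let go of both and lifted the gripper clear. Both bubbles lie between their black lines (left about −1.6 mm, right about −0.6 mm off the middle), and I handed the job in at about 13 s.

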